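# Stroke the seed-cell lids shut along the planting tray's rim

## Robot

A 7-joint arm with a two-finger parallel gripper is mounted at the origin on the work surface. World frame = base frame: x ahead of the robot, y to its left, z up, the work surface at z = 0. Lengths are in m, angles in rad, forces in N, time in s.
With the tool pointing down it reaches from about 0.425 to 0.875 m from the base axis. Payload 4.7 kg.
Tool frame: the origin (TCP) lies at the very end of the fingers, on their centre line; the grasp point (between the pads) lies 19 mm behind it; z points along the fingers, y is the line along which they close (so a half turn about z gives the same grasp; the last joint's range is limited). The gripper opens to 87 mm and grips with 3 to 60 N. Pads are 19 mm wide; open, the fingers measure 117 mm over their backs; the gripper's body (75 mm by 190 mm) begins 51 mm behind the grasp point.
Start: joints at [1.337, 0.321, -0.07, 1.45, 0.023, 1.371, -0.057], TCP at [0.159, -0.63, 0.223] pointing down, gripper open.
Joint ranges: [-2.86, 2.86], [-0.3, 2.09], [-1.38, 1.24], [0.06, 2.45], [-1.56, 4.7], [0.09, 2.05], [-2.69, 2.69]. Speed limits (rad/s): [2.57, 2.57, 3.14, 3.14, 3.14, 3.14, 3.14].

## Interface

Orientations are given as a rotation vector (axis times angle).
In Python, from bench import ctrl gives the robot as it stands.
- The arm moves only by the tool jog_arm, never from a script. Its argument "commands" is a list of rows, each a list of 7 numbers: the opening, from 0 (shut) to 1 (fully open), then the shift along the world's x, y, z scaled (see below), then the turn, a rotation vector about the world's x, y, z scaled (see below). A call has exactly 5 rows; each row is the pose to reach, as a shift and turn from the pose commanded when the call began; what a row does not reach only later rows make up. The controller multiplies each number of a shift by 0.5 m and each number of a turn by 30 degrees. A row lasts 1/12 s, in which the tool goes at most 41.7 mm and 7.16 degrees, less where a joint would pass 70% of its speed; a pose out of reach is approached as far as the arm can. A call with a number of a shift or a turn outside -1 to 1 is refused whole. A call with a gripper value outside its range is refused whole. The fingers move at their own pace and stop on an object; "grip_force" is the grip in N (left out, the last holds). Time passes only in rows, so rows that repeat a pose let the fingers close, or fill a call up. It gives the time, the measured TCP pose, the force, the opening and the grip force at its end, in the units of the state.
- ctrl.get_state(): the state, without advancing time (a new reading comes with each control period).
- ctrl.get_image(name): name is "side" or "top"; returns a dict with "frame" (420x560x3 uint8, red, green, blue), "vfov" (degrees; the focal length in pixels is half the picture's height over the tangent of half this angle, whatever the lens; pixels are square), "cx", "cy" (the principal point, pixels), "camera_from_world" (4x4, takes a point from world to camera coordinates). Camera axes: x right, y down, z forward; pixel columns grow to the right and rows downward; lengths in m; the calibration is good to about 2 mm. A picture is of the moment at which its call begins. There is no depth.
- ctrl.close_job(): hands the job in; it is judged then, once.
The state is a dict: "time": time; "joint_positions": joint angles; "qd": joint speeds; "joint_torque": joint torques, N m; "position": TCP position; "tool_rot": TCP orientation; "ft_force": force on the tool from outside, world axes, zero at the start; "torque": the same for the moment, N m; "grip_width": opening from 0.0 (shut) to 1.0 (fully open); "grip_force": force on a finger pad.
Only numpy, scipy, OpenCV 4.12 (cv2) and the standard library are available. Lean on these libraries where they do the work, as an engineer would, in place of code of your own. Each camera call takes 0.05 s, during which the arm holds its last target. There are 200 camera calls.

## Task

The four seed cells along the rim of the round planting tray have been sown: shut their white hinged lids by running the fingertips lightly along the curved row, starting with the lid beside the upright plant label and shutting each lid fully before the next one is folded down. Do not press hard, and do not lift or tip the tray or shove it out of its place; leave the vial standing in the middle of the tray and the jar, tweezers and pot undisturbed.

Things in the scene. Friction and masses are not known exactly. Their poses are not given: they have to be found in the camera images.
- tray: Loose round black planting tray, studded wall, soil and moss in the middle; 300 mm across (326 over the studs), flat top (deck) 55 mm high, about 1.6 kg, held on the bench only by its weight. Origin: centre of its underside, z up. On the deck four white hinged lids form a curved row, hinges on a circle of radius 120 mm about the centre, lid 1 on the tray's +x axis, the rest 26 degrees apart counter-clockwise from above.
- lid1 (a joint): Lid 1, first of the row, beside the plant label: white slab 38 mm wide (radially), 38 mm long with its 16 mm wide tab, 4 mm thick, reaching from its hinge along the row towards the next lid; shut, its top is 63 mm above the bench. 0 = shut and level, grows as it opens; starts 0.9 to 1.5 rad, stop at 1.7. The hinge is slightly stiff (0.005 N m): the lid stays where it is left.
- lid2 (a joint): Lid 2, next along the row after lid 1; same lid and joint meaning as lid 1.
- lid3 (a joint): Lid 3, next along the row after lid 2; same lid and joint meaning as lid 1.
- lid4 (a joint): Lid 4, next along the row after lid 3; same lid and joint meaning as lid 1.
- hinge1 (a point): Middle of the hinge axis of lid 1, 61 mm above the bench, fixed to the tray, axes as the tray's. The hinge axis is radial. The lid reaches from here counter-clockwise seen from above (towards higher-numbered lids), so a fingertip moving that way along the circle, level with the shut lids' tops, folds it down.
- hinge2 (a point): Middle of the hinge axis of lid 2, 61 mm above the bench, fixed to the tray, axes as the tray's. The hinge axis is radial. The lid reaches from here counter-clockwise seen from above (towards higher-numbered lids), so a fingertip moving that way along the circle, level with the shut lids' tops, folds it down.
- hinge3 (a point): Middle of the hinge axis of lid 3, 61 mm above the bench, fixed to the tray, axes as the tray's. The hinge axis is radial. The lid reaches from here counter-clockwise seen from above (towards higher-numbered lids), so a fingertip moving that way along the circle, level with the shut lids' tops, folds it down.
- hinge4 (a point): Middle of the hinge axis of lid 4, 61 mm above the bench, fixed to the tray, axes as the tray's. The hinge axis is radial. The lid reaches from here counter-clockwise seen from above (towards higher-numbered lids), so a fingertip moving that way along the circle, level with the shut lids' tops, folds it down.
- label (a point): Top middle of the white plant label, an upright slip 16 mm wide, 2 mm thick and 46 mm high, fixed in the tray's soil 62 mm from the tray's centre, 12 degrees clockwise (seen from above) of hinge 1, so just inside the row at the lid 1 end; its top is 101 mm above the bench.
- vial_mid (a point): Centre (half-way up) of the loose closed glass vial, 24 mm across and 50 mm high, about 30 g, standing upright in the middle of the tray; its foot is at deck height and its top 105 mm above the bench; z along the vial.
- jar: Bystander: amber glass jar with a white cap, 60 mm across, 85 mm high, on the bench. Origin: centre of its underside.
- tweezers: Bystander: steel tweezers about 125 mm long, 11 mm wide and 8 mm high, lying on the bench. Origin: underside, near the middle; x along their length.
- pot: Bystander: empty terracotta pot, 72 mm across the rim, 65 mm high, on the bench. Origin: centre of its underside.
Mind the look-alikes: they are no part of the job. There is more than one size of the part that bears vial_mid; the job needs the smallest.

How it is judged:
On the way, in this order (a step that is already met when the one before it is completed fails the run):
1. the fingertips touch a lid of the tray while all four lids stand open (contact force between the fingers and tray above 0.03 N and value of joint each of lid2, lid3, lid4 above 0.25 rad and value of joint lid1 above 0.1 rad).
2. the first lid is shut (within 0.1 rad) while every later lid is still open (above 0.25 rad) (value of joint lid1 below 0.1 rad and value of joint each of lid2, lid3, lid4 above 0.25 rad), for 0.05 s.
3. the second lid is shut (within 0.1 rad) while every later lid is still open (above 0.25 rad) (value of joint each of lid1, lid2 below 0.1 rad and value of joint each of lid3, lid4 above 0.25 rad), for 0.05 s.
4. the third lid is shut (within 0.1 rad) while every later lid is still open (above 0.25 rad) (value of joint each of lid1, lid2, lid3 below 0.1 rad and value of joint lid4 above 0.25 rad), for 0.05 s.
At the end, for the whole second after the job is handed in: All four lids are shut (each within 0.1 rad of level), the tray stands flat within 30 mm of where it was, the vial stands upright within 45 mm of the tray's centre, and the jar, tweezers and pot are within 20 mm of where they were (value of joint each of lid1, lid2, lid3, lid4 below 0.1 rad and distance of tray from where it was at the start of the episode below 0.03 m and angle between tray's own z axis and vertical below 0.05 rad and height (world z) of tray below 0.005 m and linear speed of tray below 0.02 m/s and angle between vial_mid's own z axis and vertical below 0.15 rad and horizontal distance between vial_mid and tray below 0.045 m and z of vial_mid in the frame of tray below 0.09 m and distance of each of jar, tweezers, pot from where it was at the start of the episode below 0.02 m); the robot touches nothing.
It fails at once if the tray or its lids are pressed hard (over 35 N) (contact force between the fingers and tray above 35 N).
It fails at once if the tray is lifted more than 10 mm or tipped more than 0.1 rad (height (world z) of tray above 0.01 m or angle between tray's own z axis and vertical above 0.1 rad).
It fails at once if the tray is shifted more than 30 mm (distance of tray from where it was at the start of the episode above 0.03 m).
It fails at once if the vial in the tray is tipped over, moved away from the middle or lifted (angle between vial_mid's own z axis and vertical above 0.35 rad or horizontal distance between vial_mid and tray above 0.045 m or z of vial_mid in the frame of tray above 0.1 m).
It fails at once if the jar, the tweezers or the pot is moved more than 20 mm (distance of any of jar, tweezers, pot from where it was at the start of the episode above 0.02 m).
It also fails if it takes over 43 s, if anything falls off the work surface, if the arm or the gripper's body presses on something with over 40 N, if the wrist force passes 120 N, or if a joint passes its speed limit or range.

## Working session

There is one attempt and no reset: what is moved stays moved. The work goes in short steps, Python scripts to look and compute and a tool call to move; the robot and the scene stay as the last step left them, time stands still between calls to the robot, and variables do not carry over. Pictures are saved under pics/ and viewed, at most 10 in all, crops included, and the job is handed in when it is done.

Besides the shell and the picture viewer there is one more tool, called after ">>>" as name([rows], argument=value, ...), one row to a line, values as JSON. jog_arm: Moves the arm, as the interface text tells. Shifts and turns lie within -1 to 1; 1 stands for 0.5 m of shift or 30 degrees of turn. Its arguments: {"type":"object","properties":{"commands":{"type":"array","items":{"type":"array","items":{"type":"number","minimum":-1,"maximum":1}}},"grip_force":{"type":"number"}},"required":["commands"]}

```bash
mkdir -p pics
cat > h.py <<'E'
import numpy as np, cv2, pickle
from bench import ctrl
def snap(n,tag):
    d=ctrl.get_image(n); pickle.dump(d,open(f'pics/{tag}.pkl','wb'))
    cv2.imwrite(f'pics/{tag}.png',d['frame'][:,:,::-1]); return d
def load(tag): return pickle.load(open(f'pics/{tag}.pkl','rb'))
def f(d): return d['frame'].shape[0]/2/np.tan(np.radians(d['vfov'])/2)
def ray(d,u,v):
    T=np.array(d['camera_from_world']);R=T[:3,:3];c=-R.T@T[:3,3]
    r=R.T@np.array([(u-d['cx'])/f(d),(v-d['cy'])/f(d),1]); return c,r
def onz(d,u,v,z):
    c,r=ray(d,u,v); return c+r*(z-c[2])/r[2]
def proj(d,p):
    T=np.array(d['camera_from_world']);q=T[:3,:3]@np.array(p)+T[:3,3]
    return q[:2]/q[2]*f(d)+[d['cx'],d['cy']]
E
python3 - <<'E'
from h import *
a=snap('top','t0');b=snap('side','s0')
for d in(a,b): print(d['vfov'],d['cx'],d['cy'],ray(d,d['cx'],d['cy']))
s=ctrl.get_state();print(s['position'],s['tool_rot'],s['time'])
E
```

```text
49.86378241827173 278.91122427325945 206.1816685143465 (array([ 0.3355867 , -0.00731438,  1.14950769]), array([ 1.29321776e-01,  7.49545407e-04, -9.91602398e-01]))
56.622055416162375 273.45712164729014 207.05890647386036 (array([ 0.3080601 , -0.82507534,  0.7055648 ]), array([ 0.17393388,  0.78145637, -0.59922696]))
[ 0.15924084 -0.62966578  0.22156392] [-3.11581187e+00 -3.88036408e-01  4.81320533e-04] 0.1
```

View pics/t0.png

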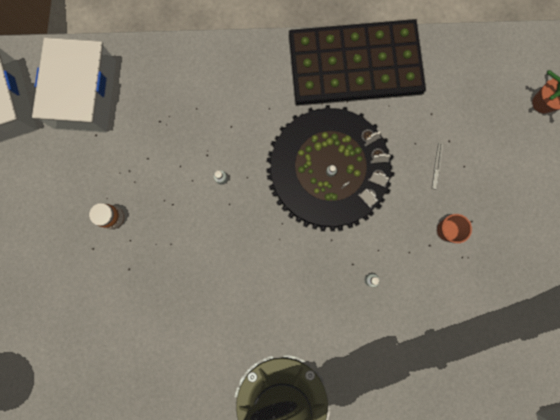

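View pics/s0.png

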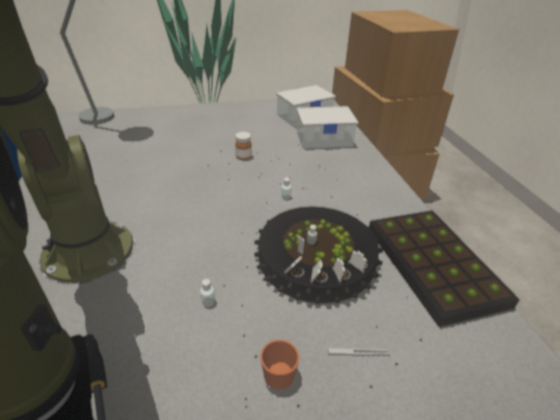

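Top view: the round tray is centred near (331,168), with its lids at (370,199), (379,180), (380,157) and (372,136). The label is near (346,184), so lid 1 is the one at (370,199). The row runs counter-clockwise from there, i.e. upwards in the picture. The side view agrees.

Candidates:
- **Vial:** the one at (332,170) stands in the tray and is the smallest. The look-alikes at (220,177) and (373,280) stand on the bench.
- **Tray:** the round one, not the rectangular seedling tray at (357,60).

Next I'll measure and check in a close crop.

Run:
```python
from h import *
a=load('t0');b=load('s0')
im=a['frame'];hsv=cv2.cvtColor(im,cv2.COLOR_RGB2HSV)
m=(hsv[:,:,2]<60).astype(np.uint8);m[:106]=0;m[235:]=0;m[:,:255]=0;m[:,400:]=0
m=cv2.morphologyEx(m,cv2.MORPH_OPEN,np.ones((3,3)))
c=max(cv2.findContours(m,0,1)[0],key=cv2.contourArea)
(u,v),r=cv2.minEnclosingCircle(c);print(u,v,r)
C=onz(a,u,v,.05);print('tray',C,'R',np.linalg.norm(onz(a,u+r,v,.05)-C), np.hypot(*C[:2]))
for n,d,x0,y0,x1,y1 in(('a',a,320,115,400,215),('b',b,255,215,385,305)):
    k=d['frame'][y0:y1,x0:x1,::-1]
    s=600//(y1-y0) if n=='a' else 6
    cv2.imwrite(f'pics/c{n}.png',cv2.resize(k,None,fx=s,fy=s,interpolation=cv2.INTER_CUBIC))
```

```text
329.71563720703125 167.69371032714844 63.17650604248047
tray [ 0.57176224 -0.13507586  0.05      ] R 0.15656102602227018 0.5875011063747241
```

View pics/ca.png

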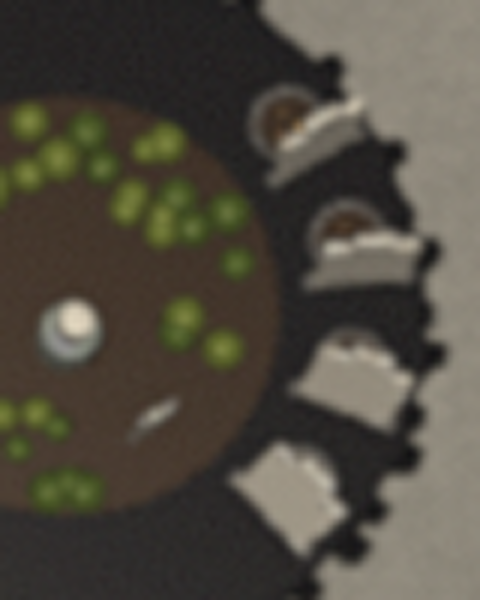

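View pics/cb.png

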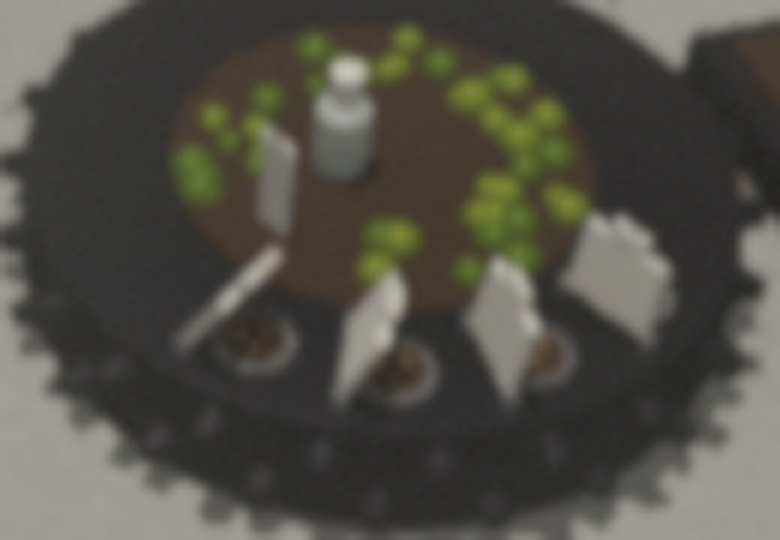

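The crops confirm it: the lids stand open in a row of four, with the label beside the lower-left one (lid 1). In the top crop the hinge-line midpoints are near (268,518), (340,411), (358,283) and (325,157), and the label is at (155,416). I'll fit the tray pose from these points.

Run:
```python
from h import *
from scipy.optimize import least_squares as ls
a=load('t0');b=load('s0')
H=np.array([onz(a,320+x/6,115+y/6,.061)[:2] for x,y in((268,518),(340,411),(358,283),(325,157))])
def mod(p): 
    t=p[2]+np.radians(26)*np.arange(4); return p[:2]+.12*np.c_[np.cos(t),np.sin(t)]
s=ls(lambda p:np.r_[(mod(p)-H).ravel(),0.5*(p[:2]-[.5718,-.1351])],[.57,-.135,-2.3]);print(s.x,np.degrees(s.x[2]),s.fun*1e3)
print(H.round(4))
L=onz(a,320+157/6,115+416/6,.101);d=L[:2]-s.x[:2];print('label',np.hypot(*d),np.degrees(np.arctan2(d[1],d[0])))
# side view check: lid hinges & vial top
for x,y in((215,395/1),): pass
def tri(p,q):
    c1,r1=ray(a,*p);c2,r2=ray(b,*q);k=np.linalg.lstsq(np.c_[r1,-r2],c2-c1,rcond=None)[0]
    return (c1+k[0]*r1+c2+k[1]*r2)/2
print('vial top',tri((320+75/6,115+320/6),(255+348/6,215+70/6)))
print('hinge proj in cb',[((proj(b,[*h,.061])-[255,215])*6).round() for h in mod(s.x)])
print('jar',onz(a,102,215,.085),'pot',onz(a,455,228,.06),'tw',onz(a,437,168,0))
print('lid outer/inner hinge angles',mod(s.x).round(4))
for i,(p,q) in enumerate([((320,475-0),0)]): pass
```

```text
[ 0.57610314 -0.1381303  -2.44767478] -140.24143448250277 [ 0.17158183  0.36126642 -0.00272467 -0.75479363 -0.03164862 -0.98715121
 -1.21299267  2.13825396  2.15156827 -1.51515107]
[[ 0.4837 -0.2152]
 [ 0.5268 -0.2468]
 [ 0.5798 -0.2571]
 [ 0.6332 -0.2465]]
label 0.06289349558897125 -153.51098975236914
vial top [ 0.5595108  -0.13550764  0.1038273 ]
hinge proj in cb [array([205., 311.]), array([338., 357.]), array([481., 358.]), array([599., 313.])]
jar [0.46488929 0.4139535  0.085     ] pot [ 0.4128913  -0.42979048  0.06      ] tw [ 0.57393088 -0.418558    0.        ]
lid outer/inner hinge angles [[ 0.4839 -0.2149]
 [ 0.5268 -0.2475]
 [ 0.5798 -0.2581]
 [ 0.632  -0.2443]]
```

The geometry agrees. Tray centre is about (0.576, −0.138), the hinges are at −140°, −114°, −88° and −62°, and the label comes out at 63 mm radius (62 expected). The vial top triangulates to z 104 mm (105 expected). I'll close the fingers and move over the start point, about 12° clockwise of hinge 1.

>>> jog_arm([
  [0, 0.048, 0.066, 0, 0, 0, -0.2],
  [0, 0.096, 0.132, 0, 0, 0, -0.4],
  [0, 0.144, 0.198, 0, 0, 0, -0.6],
  [0, 0.192, 0.264, 0, 0, 0, -0.8],
  [0, 0.24, 0.33, 0, 0, 0, -1],
], grip_force=5)

```text
time: 0.52
position: [0.2801, -0.4632, 0.2221]
tool_rot: [-3.11, 0.44, 0.001]
ft_force: [0.9, -0.4, 0.0]
grip_width: 0.708
grip_force: 0.0
```

>>> jog_arm([
  [0, 0.048, 0.066, -0.02, 0, 0, -0.2],
  [0, 0.096, 0.132, -0.04, 0, 0, -0.4],
  [0, 0.144, 0.198, -0.06, 0, 0, -0.6],
  [0, 0.192, 0.264, -0.08, 0, 0, -0.8],
  [0, 0.24, 0.33, -0.1, 0, 0, -1],
])

```text
time: 0.93
position: [0.3981, -0.3008, 0.1728]
tool_rot: [2.893, -1.225, -0.0]
ft_force: [0.5, -0.6, -0.4]
grip_width: 0.327
grip_force: 0.0
```

```bash
cat > w.py <<'E'
from h import *
from scipy.spatial.transform import Rotation as R
s=ctrl.get_state();p=np.array(s['position']);y=R.from_rotvec(s['tool_rot']).as_matrix()
print(s['time'],p.round(4),'ydir',np.degrees(np.arctan2(y[1,1],y[0,1])),'tilt',y[:,2].round(3),'F',np.round(s['ft_force'],2),s['grip_width'])
C=np.array([.576,-.138]);prev=None
for a in range(-152,-30,13):
    w=C+.12*np.array([np.cos(np.radians(a)),np.sin(np.radians(a))])
    print(a,w.round(4),'from here/.5',((w-p[:2])/.5).round(4),'step/.5',None if prev is None else ((w-prev)/.5).round(4));prev=w
E
python3 w.py; python3 -c "
from h import *
print(np.round(ctrl.get_state()['joint_positions'],2))"
```

```text
0.9333 [ 0.3981 -0.3008  0.1728] ydir -135.90212514609925 tilt [-0. -0. -1.] F [ 0.51 -0.62 -0.39] 0.3266620723392723
-152 [ 0.47   -0.1943] from here/.5 [0.1439 0.2129] step/.5 None
-139 [ 0.4854 -0.2167] from here/.5 [0.1747 0.1681] step/.5 [ 0.0308 -0.0448]
-126 [ 0.5055 -0.2351] from here/.5 [0.2147 0.1314] step/.5 [ 0.0401 -0.0367]
-113 [ 0.5291 -0.2485] from here/.5 [0.262  0.1047] step/.5 [ 0.0473 -0.0268]
-100 [ 0.5552 -0.2562] from here/.5 [0.3141 0.0892] step/.5 [ 0.0521 -0.0154]
-87 [ 0.5823 -0.2578] from here/.5 [0.3684 0.0859] step/.5 [ 0.0542 -0.0033]
-74 [ 0.6091 -0.2534] from here/.5 [0.4219 0.0949] step/.5 [0.0536 0.009 ]
-61 [ 0.6342 -0.243 ] from here/.5 [0.4721 0.1157] step/.5 [0.0502 0.0208]
-48 [ 0.6563 -0.2272] from here/.5 [0.5164 0.1472] step/.5 [0.0442 0.0316]
-35 [ 0.6743 -0.2068] from here/.5 [0.5524 0.1879] step/.5 [0.036  0.0407]
[ 0.89  0.05 -0.31  1.88  0.02  1.22 -1.79]
```

>>> jog_arm([
  [0, 0.03, 0.05, 0, 0, 0, -0.1],
  [0, 0.07, 0.1, -0.03, 0, 0, -0.2],
  [0, 0.1, 0.15, -0.06, 0, 0, -0.35],
  [0, 0.13, 0.19, -0.09, 0, 0, -0.45],
  [0, 0.144, 0.213, -0.12, 0, 0, -0.54],
])

```text
time: 1.35
position: [0.4712, -0.1928, 0.1127]
tool_rot: [-2.695, 1.611, -0.0]
ft_force: [0.4, 0.2, -0.2]
grip_width: 0.016
grip_force: 0.0
```

>>> jog_arm([
  [0, 0, 0, 0, 0, 0, 0],
  [0, 0, 0, -0.02, 0, 0, 0],
  [0, 0, 0, -0.03, 0, 0, 0],
  [0, 0, 0, -0.04, 0, 0, 0],
  [0, 0, 0, -0.04, 0, 0, 0],
])

```text
time: 1.77
position: [0.4683, -0.1976, 0.0925]
tool_rot: [2.693, -1.616, -0.002]
ft_force: [-0.5, 0.5, 0.0]
grip_width: 0.01
grip_force: 0.0
```

```bash
python3 w.py|head -2
python3 - <<'E'
from h import *
d=snap('side','s1');cv2.imwrite('pics/s1c.png',cv2.resize(d['frame'][170:310,240:400,::-1],None,fx=4,fy=4,interpolation=cv2.INTER_CUBIC))
E
```

```text
1.7667 [ 0.4683 -0.1976  0.0925] ydir -151.93086298308228 tilt [-0.002  0.    -1.   ] F [-0.52  0.46  0.  ] 0.009729879563950192
-152 [ 0.47   -0.1943] from here/.5 [0.0035 0.0064] step/.5 None
```

View pics/s1c.png

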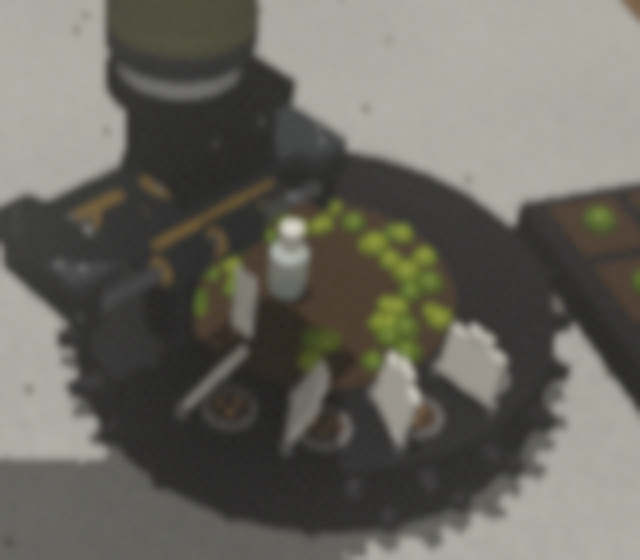

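The crop shows the closed fingers at about (110,330), just clockwise of lid 1 at (215,380) and clear of the label (245,300) and the vial (288,260). All four lids are open. Now lowering to 0.07 and settling.

>>> jog_arm([
  [0, 0, 0, -0.01, 0, 0, 0],
  [0, 0, 0, -0.02, 0, 0, 0],
  [0, 0, 0, -0.03, 0, 0, 0],
  [0, 0, 0, -0.044, 0, 0, 0],
  [0, 0, 0, -0.044, 0, 0, 0],
])

```text
time: 2.23
position: [0.4684, -0.196, 0.0698]
tool_rot: [2.695, -1.614, -0.004]
ft_force: [-0.2, 0.7, -0.7]
grip_width: 0.003
grip_force: 0.0
```

```bash
python3 w.py|head -2
```

```text
2.2333 [ 0.4684 -0.196   0.0698] ydir -151.8148388222286 tilt [-0.002  0.001 -1.   ] F [-0.25  0.69 -0.72] 0.003247598435373892
-152 [ 0.47   -0.1943] from here/.5 [0.0033 0.0033] step/.5 None
```

>>> jog_arm([
  [0, 0.007, -0.008, 0, 0, 0, 0.09],
  [0, 0.014, -0.017, 0, 0, 0, 0.17],
  [0, 0.02, -0.025, 0, 0, 0, 0.26],
  [0, 0.027, -0.033, -0.001, 0, 0, 0.35],
  [0, 0.034, -0.041, -0.002, 0, 0, 0.43],
])

```text
time: 2.65
position: [0.4865, -0.2168, 0.0702]
tool_rot: [-2.861, 1.297, 0.001]
ft_force: [-0.4, 0.4, 0.3]
grip_width: 0.007
grip_force: 0.1
```

>>> jog_arm([
  [0, 0.008, -0.007, -0.001, 0, 0, 0.09],
  [0, 0.016, -0.015, -0.003, 0, 0, 0.17],
  [0, 0.024, -0.022, -0.005, 0, 0, 0.26],
  [0, 0.032, -0.029, -0.007, 0, 0, 0.35],
  [0, 0.04, -0.036, -0.009, 0, 0, 0.43],
])

```text
time: 3.07
position: [0.5066, -0.235, 0.0657]
tool_rot: [-2.989, 0.968, 0.001]
ft_force: [0.2, -0.6, 0.5]
grip_width: 0.005
grip_force: 0.0
```

```bash
python3 w.py|head -5
python3 - <<'E'
from h import *
d=snap('side','s2');cv2.imwrite('pics/s2c.png',cv2.resize(d['frame'][190:310,240:400,::-1],None,fx=4,fy=4,interpolation=cv2.INTER_CUBIC))
E
```

```text
3.0667 [ 0.5066 -0.235   0.0657] ydir -125.88074601232027 tilt [-0.  0. -1.] F [ 0.19 -0.55  0.52] 0.005084027776497121
-152 [ 0.47   -0.1943] from here/.5 [-0.0732  0.0814] step/.5 None
-139 [ 0.4854 -0.2167] from here/.5 [-0.0424  0.0366] step/.5 [ 0.0308 -0.0448]
-126 [ 0.5055 -0.2351] from here/.5 [-0.0023 -0.0001] step/.5 [ 0.0401 -0.0367]
-113 [ 0.5291 -0.2485] from here/.5 [ 0.045  -0.0269] step/.5 [ 0.0473 -0.0268]
```

View pics/s2c.png

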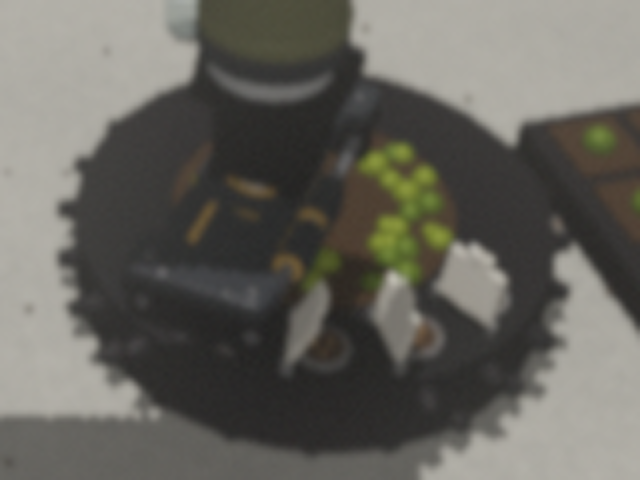

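The gripper now covers lid 1, and lids 2–4 are still standing. I'll press down a little to make sure lid 1 is fully shut before moving on.

>>> jog_arm([
  [0, 0, 0, -0.001, 0, 0, 0],
  [0, 0, 0, -0.002, 0, 0, 0],
  [0, 0, 0, -0.003, 0, 0, 0],
  [0, 0, 0, -0.003, 0, 0, 0],
  [0, 0, 0, -0.003, 0, 0, 0],
])

```text
time: 3.53
position: [0.5063, -0.2347, 0.0644]
tool_rot: [2.987, -0.971, -0.0]
ft_force: [0.6, 0.6, -0.7]
grip_width: 0.003
grip_force: 0.0
```

>>> jog_arm([
  [0, 0.009, -0.006, 0, 0, 0, 0.09],
  [0, 0.018, -0.012, 0.004, 0, 0, 0.17],
  [0, 0.027, -0.017, 0.006, 0, 0, 0.26],
  [0, 0.036, -0.022, 0.006, 0, 0, 0.35],
  [0, 0.045, -0.027, 0.006, 0, 0, 0.43],
])

```text
time: 3.95
position: [0.5289, -0.2484, 0.0675]
tool_rot: [3.078, -0.626, -0.001]
ft_force: [-0.6, 0.5, 0.4]
grip_width: 0.008
grip_force: 0.2
```

>>> jog_arm([
  [0, 0.011, -0.004, 0, 0, 0, 0.09],
  [0, 0.021, -0.007, -0.002, 0, 0, 0.17],
  [0, 0.032, -0.01, -0.004, 0, 0, 0.26],
  [0, 0.042, -0.013, -0.006, 0, 0, 0.35],
  [0, 0.052, -0.015, -0.006, 0, 0, 0.43],
])

```text
time: 4.37
position: [0.5549, -0.2559, 0.0642]
tool_rot: [3.129, -0.277, -0.001]
ft_force: [-0.5, -1.3, 0.1]
grip_width: 0.003
grip_force: 0.0
```

>>> jog_arm([
  [0, 0, 0, 0, 0, 0, 0],
  [0, 0, 0, 0, 0, 0, 0],
  [0, 0, 0, 0, 0, 0, 0],
  [0, 0, 0, 0, 0, 0, 0],
  [0, 0, 0, 0, 0, 0, 0],
])

```text
time: 4.78
position: [0.5547, -0.2559, 0.0645]
tool_rot: [3.129, -0.281, -0.0]
ft_force: [0.4, -0.5, 0.9]
grip_width: 0.004
grip_force: 0.0
```

```bash
python3 w.py|cut -c1-60
python3 - <<'E'
from h import *
d=snap('side','s3');cv2.imwrite('pics/s3c.png',cv2.resize(d['frame'][190:310,240:400,::-1],None,fx=4,fy=4,interpolation=cv2.INTER_CUBIC))
E
```

```text
4.7833 [ 0.5547 -0.2559  0.0645] ydir -100.25113621879588 ti
-152 [ 0.47   -0.1943] from here/.5 [-0.1693  0.1231] step/.
-139 [ 0.4854 -0.2167] from here/.5 [-0.1386  0.0783] step/.
-126 [ 0.5055 -0.2351] from here/.5 [-0.0985  0.0416] step/.
-113 [ 0.5291 -0.2485] from here/.5 [-0.0512  0.0148] step/.
-100 [ 0.5552 -0.2562] from here/.5 [ 0.0009 -0.0006] step/.
-87 [ 0.5823 -0.2578] from here/.5 [ 0.0551 -0.0039] step/.5
-74 [ 0.6091 -0.2534] from here/.5 [0.1087 0.0051] step/.5 [
-61 [ 0.6342 -0.243 ] from here/.5 [0.1589 0.0259] step/.5 [
-48 [ 0.6563 -0.2272] from here/.5 [0.2032 0.0574] step/.5 [
-35 [ 0.6743 -0.2068] from here/.5 [0.2392 0.0981] step/.5 [
```

View pics/s3c.png

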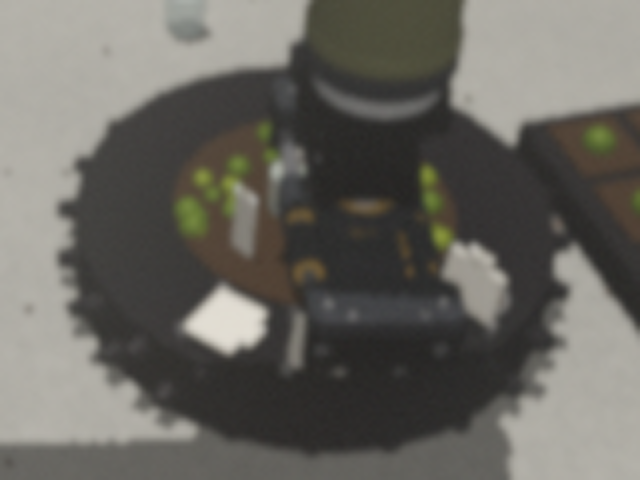

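Lid 1 lies flat at (225,320). Lid 2's near edge shows as a flat sliver at (297,342), lid 4 still stands, and the label and vial are in place. Moving on to lid 3.

>>> jog_arm([
  [0, 0.011, -0.002, 0, 0, 0, 0.09],
  [0, 0.022, -0.003, 0.004, 0, 0, 0.17],
  [0, 0.033, -0.004, 0.006, 0, 0, 0.26],
  [0, 0.044, -0.004, 0.006, 0, 0, 0.35],
  [0, 0.055, -0.004, 0.006, 0, 0, 0.43],
])

```text
time: 5.25
position: [0.5823, -0.2581, 0.0674]
tool_rot: [3.14, 0.076, -0.001]
ft_force: [-0.4, 0.5, 0.4]
grip_width: 0.005
grip_force: 0.2
```

>>> jog_arm([
  [0, 0.011, 0.001, 0, 0, 0, 0.09],
  [0, 0.022, 0.003, -0.002, 0, 0, 0.17],
  [0, 0.033, 0.005, -0.004, 0, 0, 0.26],
  [0, 0.043, 0.007, -0.006, 0, 0, 0.35],
  [0, 0.054, 0.009, -0.006, 0, 0, 0.43],
])

```text
time: 5.67
position: [0.6094, -0.2534, 0.0642]
tool_rot: [3.112, 0.429, -0.001]
ft_force: [-0.0, -0.3, -0.1]
grip_width: 0.003
grip_force: 0.0
```

>>> jog_arm([
  [0, 0, 0, 0, 0, 0, 0],
  [0, 0, 0, 0, 0, 0, 0],
  [0, 0, 0, 0, 0, 0, 0],
  [0, 0, 0, 0, 0, 0, 0],
  [0, 0, 0, 0, 0, 0, 0],
])

```text
time: 6.08
position: [0.6092, -0.2536, 0.0645]
tool_rot: [3.112, 0.425, -0.0]
ft_force: [0.3, 0.2, 0.0]
grip_width: 0.01
grip_force: 0.0
```

```bash
python3 w.py|cut -c1-60
python3 - <<'E'
from h import *
d=snap('side','s4');cv2.imwrite('pics/s4c.png',cv2.resize(d['frame'][190:310,240:400,::-1],None,fx=4,fy=4,interpolation=cv2.INTER_CUBIC))
E
```

```text
6.0833 [ 0.6092 -0.2536  0.0645] ydir -74.46579046789331 til
-152 [ 0.47   -0.1943] from here/.5 [-0.2782  0.1186] step/.
-139 [ 0.4854 -0.2167] from here/.5 [-0.2475  0.0738] step/.
-126 [ 0.5055 -0.2351] from here/.5 [-0.2074  0.0371] step/.
-113 [ 0.5291 -0.2485] from here/.5 [-0.1601  0.0103] step/.
-100 [ 0.5552 -0.2562] from here/.5 [-0.108  -0.0051] step/.
-87 [ 0.5823 -0.2578] from here/.5 [-0.0538 -0.0084] step/.5
-74 [ 0.6091 -0.2534] from here/.5 [-0.0002  0.0006] step/.5
-61 [ 0.6342 -0.243 ] from here/.5 [0.05   0.0214] step/.5 [
-48 [ 0.6563 -0.2272] from here/.5 [0.0943 0.0529] step/.5 [
-35 [ 0.6743 -0.2068] from here/.5 [0.1303 0.0936] step/.5 [
```

View pics/s4c.png

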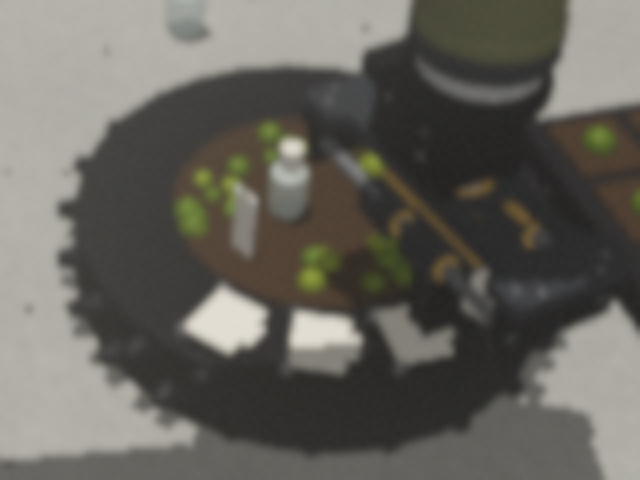

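Lids 1, 2 and 3 lie flat at (225,320), (323,340) and (410,335). Lid 4's edge still shows at (478,290), and the vial and label are undisturbed. Next is lid 4, then lift clear.

>>> jog_arm([
  [0, 0.01, 0.004, 0, 0, 0, 0.09],
  [0, 0.02, 0.008, 0.004, 0, 0, 0.17],
  [0, 0.03, 0.012, 0.006, 0, 0, 0.26],
  [0, 0.04, 0.016, 0.006, 0, 0, 0.35],
  [0, 0.05, 0.021, 0.006, 0, 0, 0.43],
])

```text
time: 6.55
position: [0.6343, -0.2434, 0.0675]
tool_rot: [3.044, 0.775, -0.001]
ft_force: [-0.2, 0.3, 0.2]
grip_width: 0.003
grip_force: 0.2
```

>>> jog_arm([
  [0, 0.009, 0.006, 0, 0, 0, 0.09],
  [0, 0.018, 0.012, -0.002, 0, 0, 0.17],
  [0, 0.027, 0.018, -0.004, 0, 0, 0.26],
  [0, 0.036, 0.025, -0.006, 0, 0, 0.35],
  [0, 0.044, 0.032, -0.006, 0, 0, 0.43],
])

```text
time: 6.97
position: [0.6564, -0.227, 0.0642]
tool_rot: [2.938, 1.112, -0.001]
ft_force: [-0.6, 0.4, 1.1]
grip_width: 0.003
grip_force: 0.0
```

>>> jog_arm([
  [0, 0.005, 0.005, 0, 0, 0, 0],
  [0, 0.01, 0.01, 0, 0, 0, 0],
  [0, 0.015, 0.015, 0, 0, 0, 0],
  [0, 0.015, 0.015, 0, 0, 0, 0],
  [0, 0.015, 0.015, 0, 0, 0, 0],
])

```text
time: 7.38
position: [0.664, -0.2192, 0.0645]
tool_rot: [2.939, 1.11, -0.0]
ft_force: [0.1, -0.4, -0.2]
grip_width: 0.007
grip_force: 0.0
```

>>> jog_arm([
  [0, 0, 0, 0.03, 0, 0, 0],
  [0, 0, 0, 0.08, 0, 0, 0],
  [0, 0, 0, 0.14, 0, 0, 0],
  [0, 0, 0, 0.2, 0, 0, 0],
  [0, 0, 0, 0.25, 0, 0, 0],
])

```text
time: 7.8
position: [0.6644, -0.2197, 0.1932]
tool_rot: [2.938, 1.108, 0.003]
ft_force: [0.4, -0.3, 0.4]
grip_width: 0.001
grip_force: 0.0
```

>>> jog_arm([
  [0, -0.04, 0.06, 0, 0, 0, 0],
  [0, -0.08, 0.12, 0, 0, 0, 0],
  [0, -0.12, 0.18, 0, 0, 0, 0],
  [0, -0.16, 0.25, 0, 0, 0, 0],
  [0, -0.2, 0.32, 0, 0, 0, 0],
])

```text
time: 8.22
position: [0.563, -0.0586, 0.1906]
tool_rot: [2.938, 1.107, 0.001]
ft_force: [0.8, 1.6, -0.1]
grip_width: 0.002
grip_force: 0.0
```

Run:
```python
from h import *
d=snap('side','s5');t=snap('top','t5')
k=cv2.resize(d['frame'][190:310,240:400,::-1],None,fx=3,fy=3,interpolation=cv2.INTER_CUBIC)
q=cv2.resize(t['frame'][100:220,290:400,::-1],None,fx=2.8,fy=3,interpolation=cv2.INTER_CUBIC)
cv2.imwrite('pics/f5.png',np.hstack([k,q[:,:310]]))
a=load('t0')['frame']
for n,(x,y,w,h) in dict(jar=(75,195,50,40),pot=(435,205,45,45),tw=(425,140,22,52),trayR=(330,205,70,30)).items():
    print(n,np.abs(a[y:y+h,x:x+w].astype(int)-t['frame'][y:y+h,x:x+w]).mean())
```

```text
jar 0.863
pot 0.9575308641975309
tw 0.8761655011655012
trayR 18.932222222222222
```

View pics/f5.png

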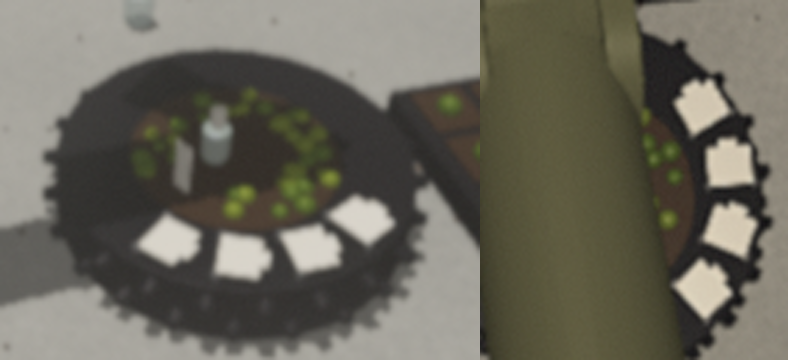

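All four lids lie flat in both views: side view at (170,240), (243,255), (310,247) and (362,218). The vial stands at (217,140), the jar, pot and tweezers are unchanged, and the arm is clear. Handing in.

```bash
python3 -c "
from bench import ctrl
print(ctrl.close_job())"
```

```text
the job is handed in; nothing more can be done
None
```

I shut all four lids in order, starting with the one beside the label, and handed the job in at about 8 s; the hand-in gave no verdict, but the last pictures show the lids flat, the vial standing and the jar, tweezers and pot where they were.

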